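Clamp a block in the drilling fixture

TASK

Without picking anything up, push the drilled white block along the blue fixture plate until its end is right up against the steel end stop, and only then push the red clamp lever over past its dead point so that it snaps into lock and holds the block squarely against the side fence. Leave the block home and the lever locked, and do not disturb the grease pot, red bung, brass elbow or bolt standing around the fixture.

Things in the scene. Friction and masses are not known exactly. Their poses are not given: they have to be found in the camera images.
- fixture: Fixed blue plate, 170 (x) x 210 (y) x 12 mm; origin at the centre of its underside, on the worktop, z up. On it, in its frame in mm: steel end stop, face at x = 60 facing -x, y 39 to 95, top z = 32; steel side fence, face at y = 80 facing -y, x 16 to 56, top z = 32; dark plunger guide, x 19 to 53, y -12 to 18, top z = 36; lever pivot at x = 36, y = -80, top z = 51. The -x part is bare.
- block: The white plastic block with a drilled hole, loose on the plate, 30 (its x) x 48 (its y) x 24 (its z) mm, about 50 g. Origin at the centre of its underside. Its long y axis lies roughly along the fixture's x axis. It starts 20 to 42 mm short of the end stop and 1 to 4 mm off the side fence, slightly skewed.
- home (a point): The point of the plate's top where the block's origin lies when the block touches both end stop and side fence: fixture frame x = 36, y = 65, z = 12 mm. Axes as the fixture's.
- clamp_pivot (a point): A fixed point on the lever's vertical pivot axis, 45 mm above the worktop, the height of the grip's axis. Axes as the fixture's. The lever drives a plunger with a sprung rubber tip along the fixture's +y (at x = 36, z = 24 mm) against the block's side; when the lever is open the tip is 13 mm clear of a block at home.
- lever_grip (a point): A point on the axis of the red lever grip, 90 mm out from the pivot, 45 mm above the worktop. The grip is a level round bar 20 mm thick, from 42 to 118 mm from the pivot, underside 35 mm and top 55 mm above the worktop. Moves with the lever.
- clamp_lever (a joint): Angle of the red lever about its vertical pivot, rad: 0 = open (grip nearly along the fixture's -y), growing as it swings clockwise seen from above towards the fixture's -x; dead point 1.2, locked stop 1.5 (grip along -x). A spring drives it back to 0 before the dead point (up to 0.75 N m, some 8 N at lever_grip) and snaps it on to 1.5 after it.
- grease_pot: Small white pot with a green lid, 48 mm across and 49 mm tall, loose; origin at the centre of its underside. Leave alone.
- bung: Red rubber bung, 32 mm across and 28 mm tall, loose; origin at the centre of its underside. Leave alone.
- elbow: Brass elbow fitting, 28 x 28 x 20 mm, loose; origin at the centre of its underside. Leave alone.
- bolt: Hex bolt with a nut, standing on its head, 15 mm across and 32 mm tall, loose; origin at the centre of its underside. Leave alone.
Mind the look-alikes: they are no part of the job. Of the things like the block, leave any that is pink; of the rest the larger one is meant.

How it is judged:
By the outcome, as a careful person would: the job done as asked, in the order asked, and still so for the second after the job is handed in, with the robot touching nothing.
It also fails if it takes over 48 s, if anything falls off the work surface, if the arm or the gripper's body presses on something with over 40 N, if the wrist force passes 120 N, or if a joint passes its speed limit or range.

ROBOT

A 6-joint arm with a two-finger parallel gripper is mounted at the origin on a cart in front of the work surface, level with it; the furniture and walls round the work are solid. World frame = base frame: x ahead of the robot, y to its left, z up, the work surface at z = 0. Lengths are in m, angles in degrees, forces in N, time in s.
With the tool pointing down it reaches from about 0.275 to 0.725 m from the base axis. Payload 5.6 kg.
Tool frame: the origin (TCP) lies midway between the tips of the shut fingers; the grasp point (between the pads) lies 19 mm behind it (arm.pinch_z is the distance from the TCP to the grasp point, in m); z points along the fingers, y is the line along which they close (so a half turn about z gives the same grasp; the last joint's range is limited). The gripper opens to 85 mm and grips with 20 to 120 N. Pads are 22 mm wide; open, the fingers measure 114 mm over their backs; the gripper's body (76 mm by 85 mm) begins 54 mm behind the grasp point. The pads swing forward as they close: fully open they stand 13 mm farther back than shut.
Start: joints at [82.368, 14.616, 6.199, 0, -81.583, -16.306], TCP at [0.223, 0.503, 0.231] pointing down, gripper open.
Joint ranges: [-168.99, 168.99], [-69.2, 112.95], [-62.41, 85.93], [-164.36, 98.24], [-168.68, -3.75], [-174.98, 174.98]. Speed limits (degrees/s): [147.25, 147.25, 180, 180, 180, 180].

INTERFACE

Orientations are given as a 3x3 rotation matrix whose columns are the frame's x, y, z axes.
In Python, from plant import arm gives the robot as it stands.
- The arm moves only by the shell command python3 -m handwheel 'ROWS' [FORCE]. ROWS is JSON, a list that holds one entry, the list of rows, each a list of 5 numbers: the shift along the tool's x, y, z in cm, then the turn about the tool's z in rad, then the finger opening in cm, from 0 to 8.54. A call has 1 to 20 rows; each row shifts and turns the commanded pose from where the row before left it, along the tool's axes as they then stand; what a row does not reach is not made up. A row lasts 1/12 s, in which the tool goes at most 41.7 mm and 7.16 degrees, less where a joint would pass 70% of its speed; a pose out of reach is approached as far as the arm can. A call with a gripper value outside its range is refused whole. The fingers move at their own pace and stop on an object; FORCE is the grip in N (left out, the last holds). Time passes only in rows, so rows that do not move let the fingers close. It gives the time, the measured TCP pose, the force, the opening and the grip force at its end, in the units of the state.
- arm.read_state(): the state, without advancing time (a new reading comes with each control period).
- arm.capture(name): name is "scene" or "side" or "wrist"; returns (picture, depth): 480x640x3 uint8, red, green, blue; 480x640 float32, m along the optical axis (not along the pixel's ray), 0 where there is no reading.
- arm.get_calibration(name): a dict with "intrinsics" (3x3 intrinsics, pixels), "cam_to_world" (4x4, takes a point from camera to world coordinates); the wrist camera has in their place "mount" (4x4, takes a point from camera to tool coordinates, whose origin is the TCP and whose axes are the flange's). Camera axes: x right, y up, looking along -z (the intrinsics and any distortion apply to the point x, -y, -z); pixel columns grow to the right and rows downward; lengths in m; the calibration is good to about 2 mm. A picture is of the moment at which its call begins: read the wrist's pose just before it. get_calibration takes no time and is no camera call.
- arm.job_done(): hands the job in; it is judged then, once.
Trained networks look in the newest picture that a camera, given by its name, has taken for a name from the list of things; names that differ only in an ending like _2 or _b are one class to them, and where a whole thing is asked for, a point or a joint stands for the part that bears it (a point fixed in the world has none). Each returns a list of dicts, best first, with "p" (0 to 1); they miss things now and then, are a little off and sometimes report something else, mostly with a low value. They report only what shows in the picture. A call takes as long as a camera call. They do not tell look-alikes from the thing itself.
- arm.cut_out(label, camera): "pixels" (480x640 bool, what is visible of it) and "xy" ([column, row] in pixels, amid what is visible of it).
The state is a dict: "time_s": time; "joint_positions": joint angles; "qvel": joint speeds; "tau": joint torques, N m; "position": TCP position; "orientation": TCP orientation; "wrist_force": force on the tool from outside, world axes, zero at the start; "torque": the same for the moment, N m; "finger_gap": opening from 0.0 (shut) to 1.0 (fully open); "gripper_force": force on a finger pad.
Only numpy, scipy, OpenCV 4.12 (cv2) and the standard library are available. Lean on these libraries where they do the work, as an engineer would, in place of code of your own. Each camera call takes 0.05 s, during which the arm holds its last target. There are 200 camera calls.

## Working session

There is one attempt and no reset: what is moved stays moved. The work goes in short steps, Python scripts to look and compute and a shell command to move; the robot and the scene stay as the last step left them, time stands still between calls to the robot, and variables do not carry over. Pictures are saved under pics/ and viewed, at most 10 in all, crops included, and the job is handed in when it is done.

```bash
mkdir -p pics; ls; cat > h.py <<'E'
import numpy as np, cv2
from plant import arm
def look(cam):
    s=arm.read_state(); pic,d=arm.capture(cam); c=arm.get_calibration(cam); K=np.array(c["intrinsics"])
    if "cam_to_world" in c: T=np.array(c["cam_to_world"])
    else:
        W=np.eye(4);W[:3,:3]=s["orientation"];W[:3,3]=s["position"];T=W@np.array(c["mount"])
    v,u=np.mgrid[:480,:640]
    p=np.stack([(u-K[0,2])/K[0,0]*d,-(v-K[1,2])/K[1,1]*d,-d],-1)
    w=p@T[:3,:3].T+T[:3,3]; w[d<=0]=np.nan
    return pic,w,T,K
def save(n,pic): cv2.imwrite("pics/"+n,pic[:,:,::-1])
E
python3 - <<'E'
from h import *
for cam in("scene","side"):
    pic,w,T,K=look(cam); save(cam+".png",pic)
    print(cam,T[:3,3].round(2),list(arm.get_calibration(cam)))
    for l in("fixture","block","lever_grip","grease_pot","bung","elbow","bolt"):
        for r in arm.cut_out(l,cam)[:3]:
            if r["p"]<.2: continue
            q=w[r["pixels"]];print(l,round(r["p"],2),np.round(r["xy"]),np.nanmedian(q,0).round(3),np.nanmin(q,0).round(3),np.nanmax(q,0).round(3))
s=arm.read_state();print(s["time_s"],np.round(s["orientation"],2))
E
```

```text
pics
scene [-0.03 -0.36  0.59] ['intrinsics', 'cam_to_world']
fixture 0.95 [383. 285.] [ 0.544 -0.087  0.012] [ 0.436 -0.248 -0.029] [0.693 0.054 0.058]
block 0.68 [277. 316.] [0.381 0.012 0.017] [0.363 0.001 0.002] [0.402 0.03  0.021]
block 0.68 [260. 250.] [0.497 0.153 0.021] [ 0.477  0.13  -0.001] [0.543 0.184 0.026]
block 0.61 [339. 265.] [ 0.525 -0.01   0.034] [ 0.507 -0.025  0.009] [0.559 0.012 0.038]
lever_grip 0.61 [456. 277.] [ 0.611 -0.189  0.047] [ 0.579 -0.248 -0.002] [ 0.694 -0.122  0.058]
grease_pot 0.73 [353. 326.] [ 0.41  -0.113  0.046] [ 0.397 -0.131 -0.028] [ 0.475 -0.084  0.051]
grease_pot 0.22 [382. 283.] [ 0.545 -0.088  0.012] [ 0.425 -0.248 -0.029] [0.703 0.068 0.058]
bung 0.74 [389. 233.] [ 0.684 -0.022  0.025] [ 0.675 -0.034  0.001] [ 0.709 -0.004  0.03 ]
elbow 0.52 [303. 243.] [0.563 0.104 0.015] [0.555 0.093 0.005] [0.576 0.12  0.02 ]
bolt 0.58 [286. 267.] [0.486 0.08  0.02 ] [ 0.481  0.076 -0.002] [0.498 0.096 0.033]
side [0.44 0.7  0.57] ['intrinsics', 'cam_to_world']
fixture 0.65 [327. 225.] [ 0.557 -0.051  0.013] [ 0.441 -0.239 -0.004] [0.656 0.06  0.058]
block 0.84 [425. 260.] [0.386 0.026 0.018] [ 0.364 -0.008 -0.024] [0.406 0.035 0.022]
block 0.61 [341. 237.] [0.531 0.005 0.036] [ 0.509 -0.045  0.013] [0.56  0.018 0.039]
block 0.6 [346. 312.] [0.503 0.169 0.024] [ 0.48   0.107 -0.   ] [0.527 0.188 0.028]
lever_grip 0.71 [332. 225.] [ 0.556 -0.051  0.013] [ 0.441 -0.244 -0.024] [0.657 0.06  0.058]
lever_grip 0.68 [313. 174.] [ 0.612 -0.164  0.049] [ 0.581 -0.239  0.003] [ 0.633 -0.119  0.058]
grease_pot 0.76 [409. 209.] [ 0.421 -0.089  0.041] [ 0.399 -0.126  0.004] [ 0.444 -0.08   0.053]
bung 0.79 [255. 225.] [ 0.69  -0.009  0.027] [ 0.676 -0.065 -0.   ] [ 0.722 -0.     0.032]
elbow 0.63 [310. 290.] [0.568 0.119 0.016] [0.558 0.102 0.004] [0.581 0.129 0.022]
0.8 [[ 0.91 -0.41 -0.  ]
 [-0.41 -0.91  0.  ]
 [-0.   -0.   -1.  ]]
```

View pics/scene.png

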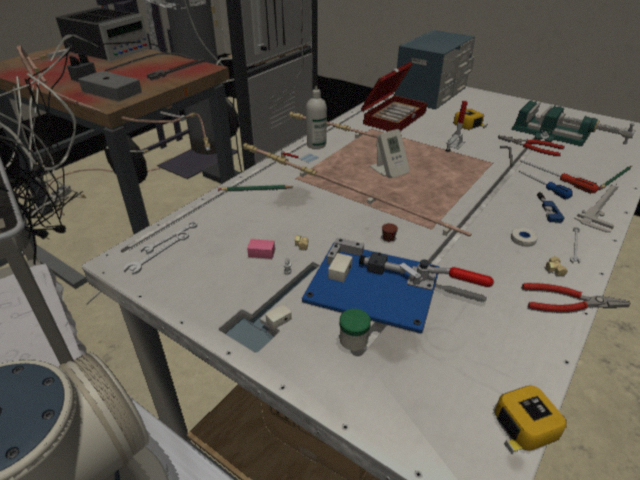

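View pics/side.png

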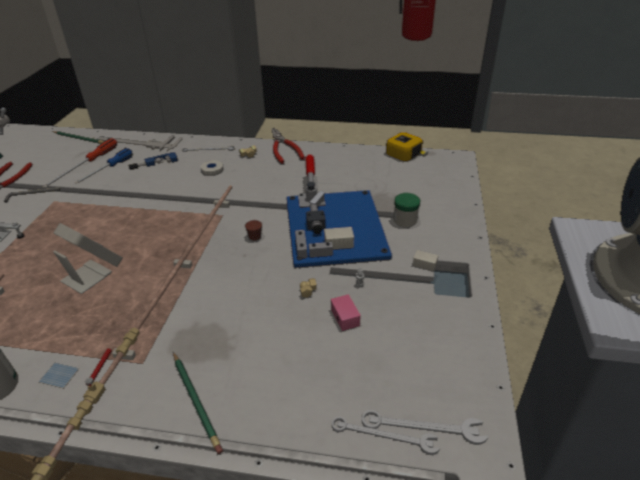

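The scene picture shows the white block on the blue plate at (339,265), with the pink block at (260,250) and the small white one at (277,316) as look-alikes. The lever grip is at (470,275), the pot is near the plate's front edge at (353,326), and the bung (389,233), elbow (302,243) and bolt (287,267) are nearby. The side picture agrees.

```bash
cat >> h.py <<'E'
def blob(w,m,lo,hi):
    q=w[m&(w[...,2]>lo)&(w[...,2]<hi)]
    return q
def rect(q,scale=1e3):
    (c,s,a)=cv2.minAreaRect((q[:,:2]*scale).astype(np.float32)); return np.round(c,1),np.round(s,1),round(a,1)
def colours(pic):
    h=cv2.cvtColor(pic,cv2.COLOR_RGB2HSV).astype(int); H,S,V=h[...,0],h[...,1],h[...,2]
    blue=(H>100)&(H<125)&(S>140)&(V>50); red=((H<6)|(H>174))&(S>170)&(V>90)
    k=np.ones((3,3),np.uint8); o=lambda m:cv2.morphologyEx(m.astype(np.uint8),cv2.MORPH_OPEN,k)>0
    return o(blue),o(red)
def report(cam,c=(.55,-.09)):
    pic,w,T,K=look(cam); b,r=colours(pic)
    near=(abs(w[...,0]-c[0])<.16)&(abs(w[...,1]-c[1])<.19)
    print(cam,"plate",rect(blob(w,b&near,.004,.02)))
    q=blob(w,r&near,.03,.065)
    if len(q)>5: print("grip",rect(q),np.median(q,0).round(3))
    for x in arm.cut_out("block",cam):
        q=w[x["pixels"]]; m=np.nanmedian(q,0)
        if np.hypot(m[0]-.53,m[1])<.07 and x["p"]>.3:
            zt=np.nanmedian(q[:,2][q[:,2]>.028]); t=q[abs(q[:,2]-zt)<.004]
            print("block",round(x["p"],2),rect(t),zt.round(4),len(t))
    return pic,w
E
python3 - <<'E'
from h import *
for c in("scene","side"): report(c)
E
```

```text
scene plate (array([548.7, -65.4]), array([171.5, 206.4]), 15.6)
grip (array([ 619. , -211.6]), array([16.9, 70.4]), 10.4) [ 0.617 -0.213  0.052]
block 0.6 (array([533.7,  -5.3]), array([50.2, 29.6]), 14.7) 0.0351 308
side plate (array([550.1, -60.6]), array([166.1, 209. ]), 15.5)
grip (array([ 621.6, -204.6]), array([14.1, 63.2]), 13.1) [ 0.621 -0.2    0.055]
block 0.91 (array([534.3,  -1. ]), array([48.1, 36.1]), 16.0) 0.0365 346
```

```bash
python3 -m handwheel '[[[2.5,2.0,0.1,0,0],[2.5,2.0,0.1,0,0],[2.5,2.0,0.1,0,0],[2.5,2.0,0.1,0,0],[2.5,2.0,0.1,0,0],[2.5,2.0,0.1,0,0],[2.5,2.0,0.1,0,0],[2.5,2.0,0.1,0,0],[2.5,2.0,0.1,0,0],[2.5,2.0,0.1,0,0],[2.5,2.0,0.1,0,0],[2.5,2.0,0.1,0,0],[2.5,2.0,0.1,0,0],[2.5,2.0,0.1,0,0],[2.5,2.0,0.1,0,0],[2.5,2.0,0.1,0,0],[2.5,2.0,0.1,0,0],[2.5,2.0,0.1,0,0]]]'
python3 -m handwheel '[[[0,0,0,-0.115,0],[0,0,0,-0.115,0],[0,0,0,-0.115,0],[0,0,0,-0.115,0],[0,0,0,-0.115,0],[0,0,0,-0.115,0],[0,0,0,0,0],[0,0,0,0,0],[0,0,0,0,0]]]'
python3 - <<'E'
from h import *
pic,w=report("wrist"); save("w1.png",pic)
s=arm.read_state();print(s["time_s"],np.round(s["position"],4),np.round(s["orientation"],3))
E
```

```text
time_s: 2.5
position: [0.4889, -0.0105, 0.2134]
orientation: [[0.914, -0.406, 0.001], [-0.406, -0.914, 0.0], [0.0, -0.0, -1.0]]
wrist_force: [-0.4, 0.5, 0.8]
finger_gap: -0.002
gripper_force: 0.0
time_s: 3.25
position: [0.4884, -0.0089, 0.2133]
orientation: [[0.964, 0.266, 0.0], [0.266, -0.964, 0.0], [0.0, 0.0, -1.0]]
wrist_force: [0.2, -0.7, -0.7]
finger_gap: -0.003
gripper_force: 0.0
wrist plate (array([522.2, -73.7]), array([104.3, 207.3]), 15.3)
block 0.94 (array([536.1,  -4.8]), array([47.7, 29.3]), 15.2) 0.0357 1798
3.35 [ 0.4883 -0.0089  0.2133] [[ 0.964  0.267  0.   ]
 [ 0.267 -0.964  0.   ]
 [ 0.    -0.    -1.   ]]
```

View pics/w1.png

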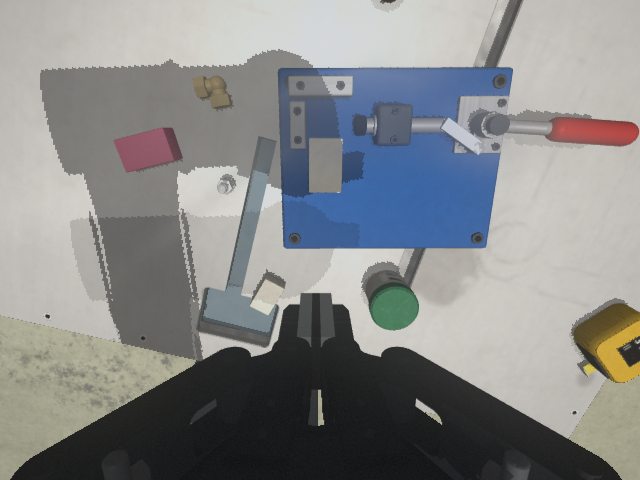

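The wrist picture shows the block at (325,165), the end stop at (320,85), the fence at (298,125), the grip at (590,131) and the pot at (392,300), right of my path. The path to the block is clear. Next I'll refine the fixture pose from this view.

```bash
cat >> h.py <<'E'
def fix(R):  # wrist plate fit with deep-shadow blue included
    pic,w,T,K=R; h=cv2.cvtColor(pic,cv2.COLOR_RGB2HSV).astype(int)
    m=(h[...,0]>100)&(h[...,0]<125)&(h[...,1]>170)&(h[...,2]>25)
    n,l,st,_=cv2.connectedComponentsWithStats(m.astype(np.uint8)); i=1+st[1:,4].argmax()
    return rect(blob(w,l==i,.002,.022))
def tofix(w,c,a):
    a=np.radians(a);d=w[...,:2]*1e3-np.array(c);C,S=np.cos(a),np.sin(a)
    return np.stack([C*d[...,0]+S*d[...,1],-S*d[...,0]+C*d[...,1],w[...,2]*1e3],-1)
E
python3 - <<'E'
from h import *
R=look("wrist"); c,s,a=fix(R); print(c,s,a)
f=tofix(R[1],c,a)
def box(x0,x1,y0,y1,z0,z1):
    q=f[(f[...,0]>x0)&(f[...,0]<x1)&(f[...,1]>y0)&(f[...,1]<y1)&(f[...,2]>z0)&(f[...,2]<z1)]
    return np.percentile(q,[1,50,99],axis=0).round(1)
print("stop",box(45,90,30,100,28,34.5)); print("fence",box(10,52,72,100,28,34.))
for r in arm.cut_out("block","wrist"):
    q=f[r["pixels"]]; q=q[q[:,2]>31]; print(r["p"],rect(q,1) if len(q) else 0)
x=arm.cut_out("grease_pot","wrist")[:1]
for r in x: print("pot",np.nanmedian(f[r["pixels"]],0))
p=np.array(arm.read_state()["position"]);print(tofix(p,c,a))
E
```

```text
Traceback (most recent call last):
  File "h.py", line 38, in fix
    n,l,st,_=cv2.connectedComponentsWithStats(m.astype(np.uint8)); i=1+st[1:,4].argmax()
                                                                       ~~~~~~~~~~~~~~~^^
ValueError: attempt to get argmax of an empty sequence
```

```bash
sed -i 's/(h\[...,1\]>170)&(h\[...,2\]>25)/(h[...,1]>120)\&(h[...,2]>20)/' h.py; cat > m.py <<'E'
from h import *
R=look("wrist"); h=cv2.cvtColor(R[0],cv2.COLOR_RGB2HSV); print(h[200,400],h[230,300])
c,s,a=fix(R); print(c,s,a)
f=tofix(R[1],c,a)
def box(x0,x1,y0,y1,z0,z1):
    q=f[(f[...,0]>x0)&(f[...,0]<x1)&(f[...,1]>y0)&(f[...,1]<y1)&(f[...,2]>z0)&(f[...,2]<z1)]
    return np.percentile(q,[1,50,99],axis=0).round(1)
print("stop",box(45,90,30,100,28,34.5)); print("fence",box(10,52,72,100,28,34.))
for r in arm.cut_out("block","wrist"):
    q=f[r["pixels"]]; q=q[q[:,2]>31]; print(r["p"],rect(q,1) if len(q) else 0)
for r in arm.cut_out("grease_pot","wrist")[:1]: print("pot",np.nanmedian(f[r["pixels"]],0))
print(tofix(np.array(arm.read_state()["position"]),c,a))
E
python3 m.py
```

```text
[108 161 166] [108 146 150]
[536.9 -69.4] [137.  207.8] 15.5
stop [[45.2 30.9 29. ]
 [78.4 76.  31.6]
 [89.9 94.  34.2]]
fence [[31.6 80.5 29.8]
 [42.7 86.8 31.6]
 [51.9 94.  33.9]]
0.88 0
0.82 0
0.81 (array([16.5, 62.5]), array([29.2, 47.6]), 89.7)
0.56 (array([ 41.5, -49.8]), array([ 97.4, 288.7]), 0.0)
pot [ 33.49390753 -10.00053381  11.95513837]
[-30.60505267  71.27122436 213.27273306]
```

```bash
python3 - <<'E'
from h import *
R=look("wrist"); c=np.array([548.,-65.]); a=15.5; f=tofix(R[1],c,a)
g=f[60:260:10,320]; print(g.round(0).tolist())
m=(f[...,1]>48)&(f[...,1]<72)&(f[...,2]>27)&(f[...,2]<35)&(f[...,0]>45)&(f[...,0]<90)
print("stop x",np.percentile(f[m][:,0],[1,5,50,95,99]))
m=(f[...,0]>22)&(f[...,0]<50)&(f[...,2]>27)&(f[...,2]<35)&(f[...,1]>70)&(f[...,1]<105)
print("fence y",np.percentile(f[m][:,1],[1,5,50,95,99]))
b=(abs(f[...,2]-12)<4)&(abs(f[...,0])<110)&(abs(f[...,1])<125);q=f[b]
print("plate",np.percentile(q,[.2,99.8],axis=0))
for r in arm.cut_out("block","wrist"):
    q=f[r["pixels"]]; q=q[q[:,2]>31]
    if len(q)>50:print(r["p"],rect(q,1))
print(tofix(np.array(arm.read_state()["position"]),c,a))
E
```

```text
[[95.0, 66.0, -0.0], [85.0, 66.0, 12.0], [75.0, 66.0, 31.0], [67.0, 66.0, 31.0], [61.0, 66.0, 12.0], [52.0, 66.0, 11.0], [44.0, 66.0, 11.0], [35.0, 66.0, 11.0], [27.0, 66.0, 34.0], [18.0, 66.0, 35.0], [10.0, 66.0, 36.0], [1.0, 66.0, 36.0], [-8.0, 66.0, 36.0], [-17.0, 66.0, 35.0], [-31.0, 66.0, 10.0], [-41.0, 66.0, 12.0], [-51.0, 65.0, 11.0], [-61.0, 65.0, 12.0], [-72.0, 65.0, 11.0], [-88.0, 65.0, -2.0]]
stop x [62.94527182 63.43040942 70.55418569 77.54251149 78.2245259 ]
fence y [73.17506662 79.30545008 85.4866393  92.25131593 92.63670966]
plate [[ -81.54072064 -104.59955979    8.9360652 ]
 [  87.54657532  103.44833354   15.90838741]]
0.81 (array([ 4.7, 61.2]), array([29.5, 47.6]), 89.8)
0.63 (array([  36. , -130.6]), array([ 34.6, 129.7]), 3.7)
[-42.48496623  69.99224037 213.28522222]
```

```bash
python3 -m handwheel '[[[0,0.85,3,0,0],[0,0,3,0,0],[0,0,3,0,0],[0,0,3,0,0],[0,0,3,0,0],[0,0,2.5,0,0],[0,0,1.5,0,0],[0,0,0.2,0,0],[0,0,0,0,0],[0,0,0,0,0]]]'; python3 -m handwheel '[[[0.4,0,0,0,0],[0.4,0,0,0,0],[0.4,0,0,0,0],[0.4,0,0,0,0],[0.3,0,0,0,0],[0.3,0,0,0,0],[0.3,0,0,0,0],[0.3,0,0,0,0],[0.3,0,0,0,0],[0.3,0,0,0,0],[0.3,0,0,0,0],[0,0,0,0,0],[0,0,0,0,0]]]'
cat > b.py <<'E'
from h import *
def blk():
  c=np.array([550.9,-64.7]); a=15.5
  for cam in("scene","side","wrist"):
    R=look(cam);f=tofix(R[1],c,a)
    for r in arm.cut_out("block",cam):
        q=f[r["pixels"]]; m=np.nanmedian(q,0); q=q[abs(q[:,2]-36)<4]
        if len(q)>50 and r["p"]>.3 and abs(m[0]-20)<50 and abs(m[1]-60)<25:print(cam,round(r["p"],2),rect(q,1))
  return R
R=blk()
s=arm.read_state(); print(s["time_s"],tofix(np.array(s["position"]),np.array([550.9,-64.7]),15.5))
E
python3 b.py
```

```text
time_s: 4.48
position: [0.4916, -0.017, 0.0223]
orientation: [[0.963, 0.269, 0.002], [0.269, -0.963, -0.0], [0.002, 0.0, -1.0]]
wrist_force: [0.6, 0.4, 1.2]
finger_gap: 0.002
gripper_force: 0.0
time_s: 5.57
position: [0.5265, -0.0071, 0.0213]
orientation: [[0.963, 0.269, 0.0], [0.269, -0.963, 0.0], [0.0, -0.0, -1.0]]
wrist_force: [0.0, -0.1, 0.1]
finger_gap: -0.003
gripper_force: 0.0
side 0.97 (array([26.6, 66.2]), array([36.2, 49.3]), 87.6)
wrist 0.95 (array([27.4, 62.1]), array([48.3, 30.1]), 0.2)
5.8667 [-8.42024454 62.02425963 21.33155148]
```

```bash
python3 -m handwheel '[[[0.2,0,0,0,0],[0.2,0,0,0,0],[0.2,0,0,0,0],[0,0,0,0,0],[0,0,0,0,0]]]'; python3 -m handwheel '[[[0.1,0,0,0,0],[0.1,0,0,0,0],[0,0,0,0,0],[0,0,0,0,0]]]';python3 -m handwheel '[[[0.1,0,0,0,0],[0,0,0,0,0],[0,0,0,0,0]]]'; python3 b.py
```

```text
time_s: 6.28
position: [0.5322, -0.0055, 0.0212]
orientation: [[0.963, 0.269, 0.0], [0.269, -0.963, 0.0], [0.0, 0.0, -1.0]]
wrist_force: [-0.4, -0.5, 0.5]
finger_gap: 0.002
gripper_force: 0.0
time_s: 6.62
position: [0.5341, -0.005, 0.0213]
orientation: [[0.963, 0.269, 0.0], [0.269, -0.963, -0.0], [0.0, 0.0, -1.0]]
wrist_force: [0.3, -0.2, -0.3]
finger_gap: -0.002
gripper_force: 0.0
time_s: 6.87
position: [0.535, -0.0047, 0.0213]
orientation: [[0.963, 0.269, 0.0], [0.269, -0.963, 0.0], [0.0, -0.0, -1.0]]
wrist_force: [0.0, 0.9, -0.6]
finger_gap: -0.001
gripper_force: 0.0
wrist 0.88 (array([35.3, 62. ]), array([48.9, 30.2]), 0.3)
7.1667 [ 0.70410916 62.04369201 21.30711647]
```

```bash
python3 -m handwheel '[[[0.1,0,0,0,0],[0,0,0,0,0],[0,0,0,0,0]]]'|grep -E "pos|wrist";python3 -m handwheel '[[[0.05,0,0,0,0],[0,0,0,0,0],[0,0,0,0,0]]]'|grep -E "pos|wrist"; python3 -m handwheel '[[[0.05,0,0,0,0],[0,0,0,0,0],[0,0,0,0,0]]]'|grep -E "pos|wrist"
```

```text
position: [0.5356, -0.0046, 0.0212]
wrist_force: [-2.0, -0.5, 1.4]
position: [0.5356, -0.0046, 0.0211]
wrist_force: [-3.6, -1.6, 3.0]
position: [0.5357, -0.0046, 0.0211]
wrist_force: [-6.4, -0.5, 4.4]
```

```bash
python3 -m handwheel '[[[-0.5,0,0,0,0],[-1,0,0,0,0],[-1,0,0,0,0],[0,0,-2.5,0,0],[0,0,-2.5,0,0],[0,0,-2.5,0,0],[0,0,-2.5,0,0],[0,0,0,0,0],[0,0,0,0,0]]]'|grep -E "pos|wrist"; python3 b.py; python3 -m handwheel '[[[0.9,2.3,0,0,0],[0.9,2.3,0,0,0],[0.9,2.3,0,0,0],[0.9,2.3,0,0,0],[0.9,2.3,0,0,0],[0.9,2.3,0,0,0],[0.9,2.3,0,0,0],[0.9,2.3,0,0,0],[0.9,2.3,0,0,0],[0.9,2.3,0,0.07,0],[0,0,0,0,0],[0,0,0,0,0]]]'|grep -E "pos|wrist"
python3 - <<'E'
from h import *
c=np.array([550.9,-64.7]);a=15.5
pic,w,T,K=look("wrist");save("w2.png",pic)
s=arm.read_state();print(tofix(np.array(s["position"]),c,a),np.round(s["joint_positions"],1),s["time_s"])
for cam in("scene","side"):
    pic,w,T,K=look(cam);b,r=colours(pic);f=tofix(w,c,a)
    q=f[r&(abs(f[...,0]-25)<60)&(f[...,1]<-100)&(f[...,1]>-220)&(f[...,2]>30)]
    print(cam,np.percentile(q,[2,50,98],axis=0).round(1) if len(q) else 0)
E
```

```text
position: [0.5145, -0.0104, 0.1231]
wrist_force: [-0.6, -0.4, -0.6]
scene 0.86 (array([34.3, 62.2]), array([50.6, 30.3]), 0.6)
side 0.86 (array([35.7, 64.9]), array([47.8, 36.6]), 1.1)
wrist 0.91 (array([36.3, 62.1]), array([47.6, 30. ]), 0.0)
8.9667 [-22.76353577  62.02753709 120.35984609]
position: [0.6612, -0.2092, 0.1194]
wrist_force: [0.5, 1.1, -0.1]
[  67.67502678 -167.89776617  119.94413485] [ -4.6  33.6  19.2  -0.  -75.7 106.2] 10.0167
scene [[  18.  -192.6   46.4]
 [  23.9 -160.3   52. ]
 [  32.9 -126.8   55.6]]
side [[  23.8 -179.9   50.9]
 [  31.1 -150.6   54.9]
 [  38.5 -124.3   56.9]]
```

View pics/w2.png

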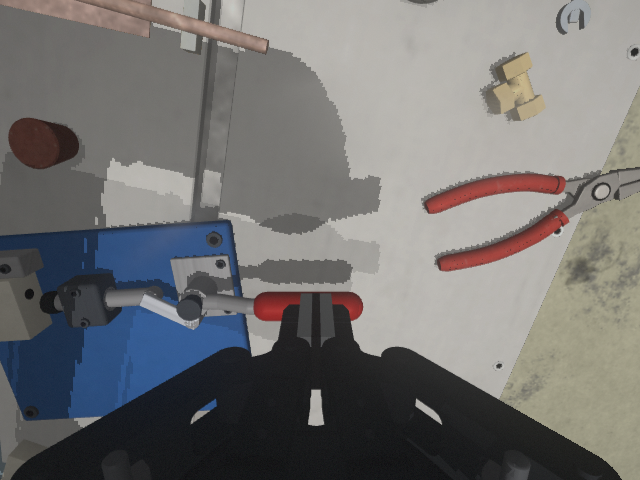

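The picture shows the grip at (308,306) and its pivot at (190,300). The space just beyond the grip, where the fingers come down, is free, and the pliers (500,220) and bung (42,143) are well away.

```bash
python3 -m handwheel '[[[0,0,2,0,0],[0,0,2,0,0],[0,0,2,0,0],[0,0,2,0,0],[0,0,0.7,0,0],[0,0,0,0,0],[-0.5,0,0,0,0],[-0.5,0,0,0,0],[-0.3,0,0,0,0],[0,0,0,0,0],[0,0,0,0,0]]]'|grep -E "pos|wrist"; python3 -m handwheel '[[[-0.2,0,0,0,0],[-0.2,0,0,0,0],[0,0,0,0,0],[0,0,0,0,0]]]'|grep -E "pos|wrist"
```

```text
position: [0.6488, -0.2111, 0.0354]
wrist_force: [0.1, 1.0, 0.2]
position: [0.645, -0.2117, 0.0345]
wrist_force: [1.4, -0.2, 0.5]
```

```bash
python3 -m handwheel '[[[-0.72,0.14,0,0.08,0],[-0.72,0.14,0,0.08,0],[-0.72,0.14,0,0.08,0],[-0.72,0.14,0,0.08,0],[-0.72,0.14,0,0.08,0],[-0.72,0.14,0,0.08,0],[-0.72,0.14,0,0.08,0],[-0.72,0.14,0,0.08,0],[0,0,0,0,0]]]'|grep -vE "grip|gap"; python3 - <<'E'
from h import *
c=np.array([550.9,-64.7]);a=15.5
s=arm.read_state();p=tofix(np.array(s["position"]),c,a)-[36,-80,0]
X=np.array(s["orientation"])[:,0];print(p,"r",np.hypot(*p[:2]),"toolx fix deg",np.degrees(np.arctan2(X[1],X[0]))-a)
for cam in("scene","side","wrist"):
    pic,w,T,K=look(cam);b,r=colours(pic);f=tofix(w,c,a)-[36,-80,0];R=np.hypot(f[...,0],f[...,1])
    q=f[r&(R>45)&(R<125)&(f[...,2]>40)&(f[...,2]<62)]
    if len(q)>20:m=np.median(q,0);print(cam,m,"theta",(3*np.pi/2+1.5-np.pi/2-np.arctan2(m[1],m[0])%(2*np.pi)))
save("w3.png",pic)
E
```

```text
time_s: 12.12
position: [0.5887, -0.2181, 0.0348]
orientation: [[0.904, -0.427, 0.004], [-0.427, -0.904, -0.0], [0.004, -0.001, -1.0]]
wrist_force: [5.6, -0.7, -2.5]
[-40.58734923 -77.93369571  34.82899889] r 87.86918597648364 toolx fix deg -40.75507038358798
scene [-71.5009063  -72.79070547  52.02699223] theta 0.7056632379076451
side [-67.11757122 -66.86433581  54.07986817] theta 0.7164919060639812
```

```bash
python3 -m handwheel '[[[-0.72,0.14,0,0.08,0],[-0.72,0.14,0,0.08,0],[-0.72,0.14,0,0.08,0],[-0.72,0.14,0,0.08,0],[-0.72,0.14,0,0.08,0],[-0.72,0.14,0,0.08,0],[-0.72,0.14,0,0.08,0],[0,0,0,0,0],[0,0,0,0,0]]]'|grep -vE "grip|gap"; cat > l.py <<'E'
from h import *
c=np.array([550.9,-64.7]);a=15.5
s=arm.read_state();p=tofix(np.array(s["position"]),c,a)-[36,-80,0]
X=np.array(s["orientation"])[:,0];print(s["time_s"],p,"r",np.hypot(*p[:2]),"toolx fix deg",np.degrees(np.arctan2(X[1],X[0]))-a)
for cam in("scene","side","wrist"):
    pic,w,T,K=look(cam);b,r=colours(pic);f=tofix(w,c,a)-[36,-80,0];R=np.hypot(f[...,0],f[...,1])
    q=f[r&(R>45)&(R<125)&(f[...,2]>40)&(f[...,2]<62)]
    if len(q)>20:m=np.median(q,0);print(cam,m,"theta",(np.pi+1.5-np.arctan2(m[1],m[0])%(2*np.pi)))
E
python3 l.py
```

```text
time_s: 13.02
position: [0.5422, -0.1946, 0.0343]
orientation: [[0.546, -0.838, -0.001], [-0.838, -0.546, -0.0], [-0.001, 0.001, -1.0]]
wrist_force: [0.9, -1.1, 0.4]
13.0167 [-79.12404341 -42.81766765  34.29022691] r 89.96647657644775 toolx fix deg -72.43057674175957
scene [-103.72930649    0.13211755   52.50425477] theta 1.5012736755373588
side [-93.50530107   6.72282059  53.15091294] theta 1.5717742443242226
wrist [-91.05877151  -5.17184167  53.68064418] theta 1.4432642117699896
```

The lever snapped over. I'll back away, lift and check.

```bash
python3 -m handwheel '[[[0.8,0,0,0,0],[0.8,0,0,0,0],[0,0,-2.5,0,0],[0,0,-2.5,0,0],[0,0,-2.5,0,0],[0,0,-2.5,0,0],[0,0,-2.5,0,0],[0,0,-2.5,0,0],[-2,-1.5,0,0,0],[-2,-1.5,0,0,0],[0,0,0,0,0],[0,0,0,0,0]]]'|grep -vE "grip|gap"; python3 b.py; python3 l.py; python3 - <<'E'
from h import *
pic,w,T,K=look("wrist");save("w4.png",pic)
pic,w,T,K=look("side");save("s4.png",cv2.resize(pic[120:330,200:480],None,fx=2.5,fy=2.5))
for l in("grease_pot","bung","elbow","bolt"):
    for r in arm.cut_out(l,"side")[:1]+arm.cut_out(l,"scene")[:1]: print(l,round(r["p"],2),np.round(r["xy"]))
E
```

```text
time_s: 14.17
position: [0.5553, -0.1579, 0.1844]
orientation: [[0.544, -0.839, 0.0], [-0.839, -0.544, -0.0], [0.0, -0.0, -1.0]]
wrist_force: [-0.2, -0.6, 0.6]
scene 0.95 (array([33.1, 64.2]), array([48.9, 29.9]), 0.5)
side 0.79 (array([35.5, 66.8]), array([33.2, 48.5]), 88.6)
wrist 0.64 (array([41.2, 63.2]), array([38.9, 30.1]), 1.2)
14.4667 [-21.54544299 -91.77723664 184.07056636]
14.4667 [-57.54544299 -11.77723664 184.07056636] r 58.738244032983395 toolx fix deg -72.71844231905433
scene [-98.44846427   0.76328161  52.86619135] theta 1.5077529529966434
side [-83.4268132    6.24208537  53.17153283] theta 1.5746819393536797
wrist [-88.50567317   1.06005315  54.00266042] theta 1.5119766612675938
grease_pot 0.89 [412. 210.]
grease_pot 0.8 [356. 329.]
bung 0.68 [256. 226.]
bung 0.52 [390. 232.]
elbow 0.61 [310. 289.]
elbow 0.17 [416. 285.]
bolt 0.49 [360. 278.]
bolt 0.64 [288. 270.]
```

View pics/w4.png

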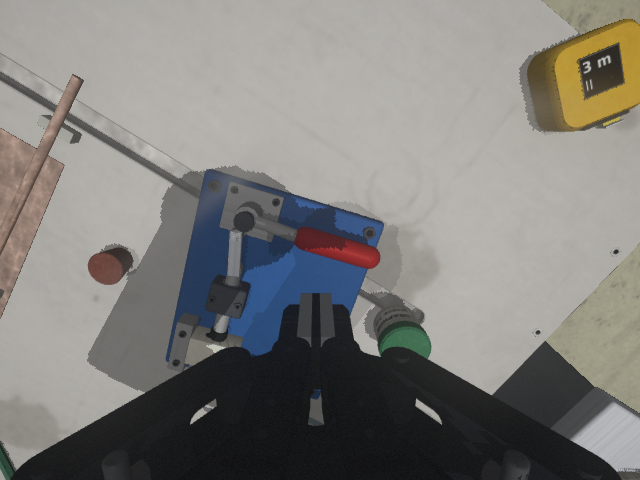

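View pics/s4.png

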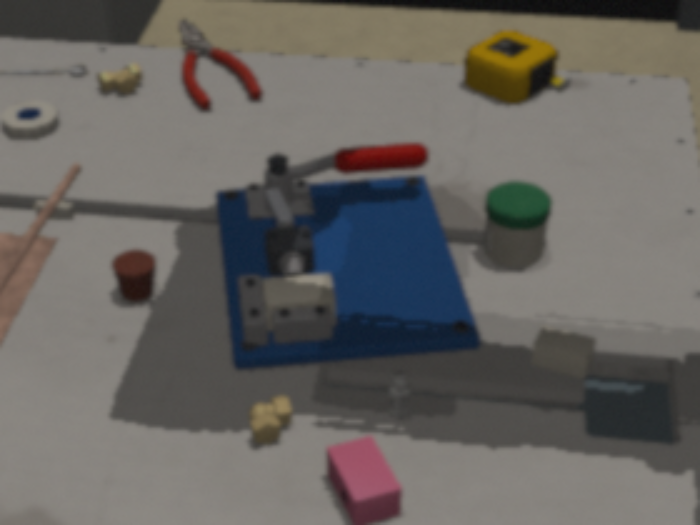

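The crop shows the block at (300,305) tight against the end stop, with the plunger on it and the lever locked along -x. The pot, bung, elbow and bolt are all standing where they were. I'll take one closer look from overhead at how the block is seated.

```bash
python3 -m handwheel '[[[-2.2,-1,0,0,0],[-2.2,-1,0,0,0],[-2.2,-1,0,0,0],[-2.2,-1,0,0,0],[-2.2,-1,0,0,0],[-2.2,-1,0,0,0],[-2.2,-1,0,0,0],[-2.2,-1,0,0,0],[-2.2,-1,0,0,0],[-2.2,-1,0,0,0],[0,0,0,0,0],[0,0,0,0,0],[0,0,0,0,0]]]'|grep -vE "grip|gap"; python3 b.py; python3 - <<'E'
from h import *
pic,w,T,K=look("wrist");save("w5.png",cv2.resize(pic[40:280,160:480],None,fx=2.4,fy=2.4))
E
```

```text
time_s: 16.2
position: [0.5195, 0.0808, 0.1843]
orientation: [[0.543, -0.84, 0.0], [-0.84, -0.543, -0.0], [0.0, 0.0, -1.0]]
wrist_force: [-0.6, -0.2, -0.3]
scene 0.82 (array([31.8, 64.2]), array([29.3, 48.6]), 90.0)
side 0.93 (array([36.4, 64.3]), array([35.6, 50.2]), 87.7)
wrist 0.92 (array([36.3, 64.5]), array([29.9, 48.4]), 90.0)
16.5 [  8.53284406 148.11344039 184.27945968]
```

View pics/w5.png

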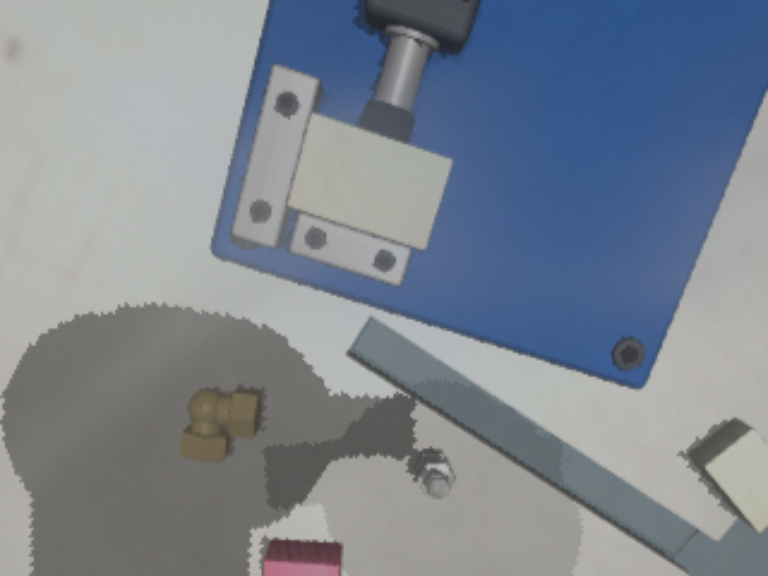

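The block at (370,180) is flush against both the stop and the fence, with the plunger pressing on it. The wrist measurement puts it at (36.3, 64.5) mm, square to the fixture, against a home of (36, 65).

```bash
python3 -c "
from plant import arm
print(arm.job_done())"
```

```text
the job is handed in; nothing more can be done
None
```

The block is home against the end stop and side fence, the lever is locked past its dead point, nothing else was touched, and the job was handed in at about 16.6 s of the 48 s allowed.

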